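# Dock the receiving flask and bolt it in

### The job

Push the flask carriage back along its dock until it just bears on the spring buffer, then slide the red-knobbed bolt across into the carriage's yellow keeper until its brass collar meets the keeper, and press it firmly home (a push of about 20 N, for half a second) so that the carriage is squeezed against the opposite side guide. Be gentle: never force the bolt, the buffer or the guide with more than about 25 N, keep the carriage flat on the dock, leave the other things on the bench alone, and let go of everything at the end.

Things in the scene. Friction and masses are not known exactly. Their poses are not given: they have to be found in the camera images.
- dock: Fixed aluminium dock. Origin on the bench under the track's middle; +x is the carriage's way home (away from the robot), +y towards the bolt, z up. Floor plate top z = 8 mm, track x = -125 to 155. Left rail's inner face y = 57.5, top z = 26. Bolt's axis along y at x = 15, z = 40. Grey bolt brackets at y = 100 and 180 (12 x 34 mm, top z = 52). End bracket at x = 160, 60 high.
- guide: Dark steel side guide, rigid, clamped along the carriage's right (-y) side, 280 mm long, top 53 mm above the bench. Origin: middle of its inner face, lower edge. The face lies 57.5 to 61.5 mm from the dock's x axis, differing from time to time, so the 110 mm wide carriage has 5 to 9 mm of side play. Only feel tells just when the carriage bears on it.
- buffer: Spring buffer at the far end of the dock: black rubber disc, 28 mm across, that the carriage's rear edge meets. Origin: centre of its front face, at rest at dock x = 111 mm; it gives up to 20 mm along dock +x against a spring of 2.5 N/mm and pushes the carriage back some mm when this is let go.
- carriage: Loose steel carriage (0.5 to 0.8 kg) with a clipped-in glass flask, on the dock's floor plate. Deck 150 (x) x 110 x 12 mm with a 48 mm high right side, origin at the centre of its underside, axes along the dock's. Starts 40 to 80 mm short of home. Meets the buffer with its origin at dock x = 36 mm; at 40 the keeper is in line with the bolt. Flask at x = 22, 84 mm wide, red cap's top at z = 154.
- handle (a point): Top of the carriage's upright red handle, 18 mm in diameter, at carriage x = -62 mm, y = 0, 85 mm above the carriage's underside. The red grip is the upper 35 mm, a 12 mm steel stem below it.
- keeper (a point): Centre of the keeper's hole at its outer (+y) face, on the carriage at x = -25, y = 52, z = 32 mm; axes as the carriage's. The yellow keeper plate is 12 mm thick (along y), 35 mm wide, 38 mm tall above the deck; the hole goes through along y, 15 mm wide and 17 mm high.
- bolt: Sliding bolt, 12 mm steel rod with a tapered nose; closes along dock -y, travel 50 mm, about 2 N of friction, stopped only by its brass collar (22 mm across, 6 mm thick) meeting the keeper. Origin: on the axis at the collar's front (-y) face; axes as the dock's; fully open (at the start) at dock y = 87 mm. Home when this face bears on the keeper's outer face.
- bolt_tip (a point): The bolt's nose, 30 mm ahead of (-y from) the collar's face; it tapers from 12 to 5 mm in diameter over its last 14 mm, so it finds the keeper hole up to about 5 mm out of line and then wedges the carriage into line against the buffer, which takes 5 to 12 N along the bolt.
- bolt_knob (a point): Top of the bolt's upright red knob, 16 mm in diameter, 55 mm behind (+y from) the collar's face and 62 mm above the bolt's axis (102 mm above the bench); the red part is the upper 28 mm.
- beaker: Bystander, leave alone: clear glass beaker, 66 mm across, 85 mm high, stands beyond the bolt. Origin: centre of its underside.
- spanner: Bystander, leave alone: steel spanner 150 mm long lying on the bench in front of the bolt. Origin: centre of its underside, as built.
- amber_bottle: Bystander, leave alone: amber bottle, 70 mm across, 160 mm high. Origin: centre of its underside.
- conical_flask: Bystander, leave alone: conical glass flask, 80 mm base, 125 mm high. Origin: centre of its underside.
- screw_ring: Bystander, leave alone: red screw ring, 48 mm across, 20 mm high. Origin: centre of its underside.
- sample_jar: Bystander, leave alone: glass jar with white cap, 60 mm across, 70 mm high. Origin: centre of its underside.
- cork_ring: Bystander, leave alone: cork ring, 100 mm across, 28 mm high. Origin: centre of its underside.
There are look-alikes about, which are no part of the job. Leave any blue or pink look-alike of the carriage alone.

How it is judged:
By the outcome, as a careful person would: the job done as asked, in the order asked, and still so for the second after the job is handed in, with the robot touching nothing.
It also fails if it takes over 72 s, if anything falls off the work surface, if the arm or the gripper's body presses on something with over 40 N, if the wrist force passes 120 N, or if a joint passes its speed limit or range.

### The arm

A 6-joint arm with a two-finger parallel gripper is mounted at the origin on the work surface. World frame = base frame: x ahead of the robot, y to its left, z up, the work surface at z = 0. Lengths are in m, angles in rad, forces in N, time in s.
With the tool pointing down it reaches from about 0.325 to 0.925 m from the base axis. Payload 3.1 kg.
Tool frame: the origin (TCP) lies at the very end of the fingers, on their centre line; the grasp point (between the pads) lies arm.hold_point_z behind it (arm.hold_point_z is the distance from the TCP to the grasp point, in m); z points along the fingers, y is the line along which they close (so a half turn about z gives the same grasp; the last joint's range is limited). The gripper opens to 85 mm and grips with 20 to 120 N. Pads are 22 mm wide; open, the fingers measure 114 mm over their backs; the gripper's body (76 mm by 85 mm) begins 54 mm behind the grasp point. The pads swing forward as they close: fully open they stand 13 mm farther back than shut.
Start: joints at [-1.354, 0.217, 1.613, -0, 1.311, -0.112], TCP at [0.202, -0.592, 0.231] pointing down, gripper open.
Joint ranges: [-2.75, 2.75], [-0.78, 2.1], [0.31, 2.55], [-1.13, 4.27], [0.13, 2.63], [-2.58, 2.58]. Speed limits (rad/s): [2.79, 2.79, 3.14, 3.14, 3.14, 3.14].

### API

Orientations are given as a unit quaternion [w, x, y, z].
In Python, from station import arm gives the robot as it stands.
- The arm moves only by the tool step_arm, never from a script. Its argument "commands" is one flat list of numbers, 5 for each row, row after row: the shift along the tool's x, y, z in m, then the turn about the tool's z in rad, then the closure in counts, from 0 (fully open) to 255 (shut). A call has 1 to 20 rows; each row shifts and turns the commanded pose from where the row before left it, along the tool's axes as they then stand; what a row does not reach is not made up. A row lasts 1/12 s, in which the tool goes at most 41.7 mm and 7.16 degrees, less where a joint would pass 70% of its speed; a pose out of reach is approached as far as the arm can. A call is refused whole if a number of a shift passes 0.0417 or a number of a turn 0.125, either way. A call with a gripper value outside its range is refused whole. The fingers move at their own pace and stop on an object; "grip_force" is the grip in N (left out, the last holds). Time passes only in rows, so rows that do not move let the fingers close. It gives the time, the measured TCP pose, the force, the opening and the grip force at its end, in the units of the state.
- arm.state(): the state, without advancing time (a new reading comes with each control period).
- arm.grab_frame(name): name is "scene" or "top" or "wrist"; returns the picture (480x640x3 uint8, blue, green, red); there is no depth.
- arm.camera_model(name): a dict with "mtx" (3x3 intrinsics, pixels), "extrinsics" (4x4, takes a point from camera to world coordinates). Camera axes: x right, y down, z forward; pixel columns grow to the right and rows downward; lengths in m; the calibration is good to about 2 mm. A picture is of the moment at which its call begins: read the wrist's pose just before it. camera_model takes no time and is no camera call; for the wrist camera it gives the pose at the moment of the call.
- arm.hand_in(): hands the job in; it is judged then, once.
Trained networks look in the newest picture that a camera, given by its name, has taken for a name from the list of things; names that differ only in an ending like _2 or _b are one class to them, and where a whole thing is asked for, a point or a joint stands for the part that bears it (a point fixed in the world has none). Each returns a list of dicts, best first, with "p" (0 to 1); they miss things now and then, are a little off and sometimes report something else, mostly with a low value. They report only what shows in the picture. A call takes as long as a camera call. They do not tell look-alikes from the thing itself.
- arm.search_frame(camera, thing): "location" ([x, y, z] in m, in world coordinates, good to about 4 mm: the middle of the surface that is visible of it).
- arm.pinpoint(camera, thing): "location" ([x, y, z] in m, in world coordinates, good to about 4 mm: a listed point, or the origin of a listed thing).
The state is a dict: "time_s": time; "joint_pos": joint angles; "joint_vel": joint speeds; "joint_torque": joint torques, N m; "eef_pos": TCP position; "ee_rot": TCP orientation; "wrist_force": force on the tool from outside, world axes, zero at the start; "ft_torque": the same for the moment, N m; "finger_gap": opening from 0.0 (shut) to 1.0 (fully open); "grasp_force": force on a finger pad.
Only numpy, scipy, OpenCV 4.12 (cv2) and the standard library are available. Lean on these libraries where they do the work, as an engineer would, in place of code of your own. Each camera call takes 0.05 s, during which the arm holds its last target. There are 200 camera calls.

## Working session

There is one attempt and no reset: what is moved stays moved. The work goes in short steps, Python scripts to look and compute and a tool call to move; the robot and the scene stay as the last step left them, time stands still between calls to the robot, and variables do not carry over. Pictures are saved under pics/ and viewed, at most 10 in all, crops included, and the job is handed in when it is done.

Besides the shell and the picture viewer there is one more tool, called after "Request:" by a JSON object that holds its "fn" and its "kwargs", one argument or row to a line. step_arm: Moves the arm, as the interface text tells. Its arguments: {"type":"object","properties":{"commands":{"type":"array"},"grip_force":{"type":"number"}},"required":["commands"]}

```bash
mkdir -p pics
cat > h.py <<'E'
from station import arm
import numpy as np, cv2
np.set_printoptions(precision=4,suppress=True)
def snap(c,n):
    f=arm.grab_frame(c); cv2.imwrite(f'pics/{n}.png',f); return f
def px(c,P):
    m=arm.camera_model(c); E=np.linalg.inv(m['extrinsics']); p=E[:3,:3]@np.array(P)+E[:3,3]; q=np.array(m['mtx'])@p; return (q[:2]/q[2]).round()
def ray(c,u,v,z):
    m=arm.camera_model(c); E=np.array(m['extrinsics']); d=E[:3,:3]@np.linalg.inv(m['mtx'])@[u,v,1]; o=E[:3,3]; return o+d*(z-o[2])/d[2]
def find(c,names):
    for n in names:
        for r in arm.pinpoint(c,n)[:3]: print(c,n,round(r['p'],2),np.array(r['location']),px(c,r['location']))
E
python3 - <<'E'
from h import *
a=snap('top','t0'); find('top',['dock','guide','buffer','carriage','handle','keeper','bolt','bolt_knob'])
b=snap('scene','s0'); find('scene',['carriage','handle','keeper','bolt_knob','bolt_tip','buffer'])
cv2.imwrite('pics/both.png',cv2.resize(np.vstack([a,b]),(450,600)))
s=arm.state();print(s,arm.hold_point_z)
E
```

```text
top guide 0.83 [ 0.6012 -0.0784  0.0066] [355. 199.]
top guide 0.25 [0.5939 0.129  0.1015] [266. 193.]
top buffer 0.52 [ 0.6955 -0.0155  0.0237] [329. 159.]
top carriage 0.98 [0.3289 0.1518 0.0007] [260. 312.]
top carriage 0.93 [ 0.574  -0.0156  0.0066] [329. 210.]
top carriage 0.7 [ 0.218  -0.3288  0.0024] [463. 358.]
top handle 0.92 [ 0.3563 -0.178   0.0855] [406. 300.]
top handle 0.68 [0.3705 0.201  0.0831] [234. 295.]
top handle 0.59 [ 0.2295 -0.387   0.0851] [503. 358.]
top keeper 0.96 [ 0.172  -0.3679  0.033 ] [486. 380.]
top keeper 0.94 [ 0.2971 -0.1577  0.0355] [393. 326.]
top keeper 0.68 [0.3905 0.1372 0.0321] [265. 286.]
top bolt 0.79 [0.5958 0.0748 0.0379] [292. 198.]
top bolt_knob 0.67 [0.5961 0.1285 0.102 ] [266. 192.]
scene carriage 0.96 [ 0.3375 -0.1177  0.0062] [312. 182.]
scene carriage 0.74 [ 0.2148 -0.327  -0.0014] [267. 121.]
scene carriage 0.69 [0.3347 0.1464 0.0028] [407. 223.]
scene handle 0.97 [0.3678 0.1972 0.0856] [425. 224.]
scene handle 0.96 [ 0.5064 -0.0128  0.0897] [315. 232.]
scene handle 0.68 [ 0.3549 -0.1801  0.0882] [285. 157.]
scene keeper 0.98 [0.5
[... 224 characters left out ...]
12 0.0464 0.0423] [318. 286.]
scene buffer 0.44 [ 0.6936 -0.0144  0.0224] [274. 311.]
scene buffer 0.35 [ 0.4092 -0.3265  0.0018] [228. 171.]
scene buffer 0.22 [ 0.7372 -0.3106  0.001 ] [157. 274.]
{'time_s': 0.8, 'joint_pos': array([-1.3542,  0.2169,  1.6134,  0.    ,  1.3113, -0.1122]), 'joint_vel': array([0.0003, 0.0018, 0.0014, 0.0001, 0.0011, 0.0002]), 'joint_torque': array([ -0.0003, -39.6836, -30.4236,   0.    ,   0.0005,   0.    ]), 'eef_pos': array([ 0.2018, -0.5915,  0.2313]), 'ee_rot': array([0.    , 0.9865, 0.1637, 0.    ]), 'wrist_force': array([0.2681, 0.3645, 0.1509]), 'ft_torque': array([ 0.0136, -0.0091,  0.0056]), 'grasp_force': 0.0, 'finger_gap': 0.9992098756979205} 0.0187
```

View pics/t0.png

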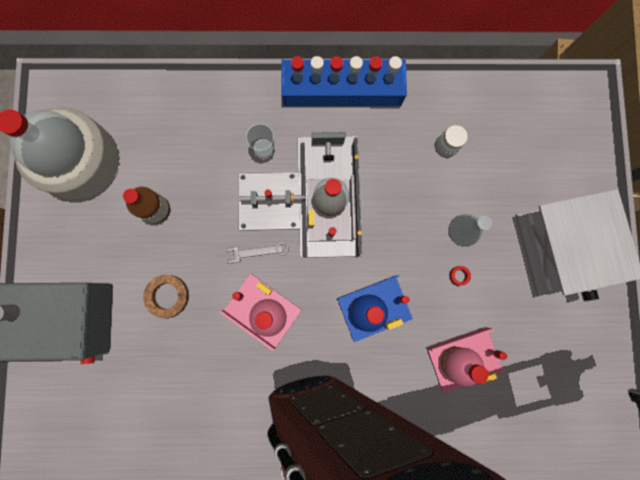

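View pics/s0.png

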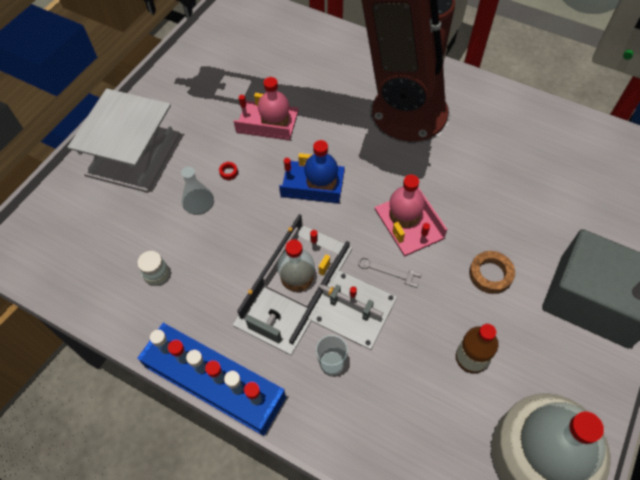

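The grey carriage in the dock, at top (329,210) with its handle at (332,231), matches the description. The look-alikes are two pink ones at (260,312) and (463,358), and a blue one at (372,308). I'll confirm it in a crop and read the dock's yaw there.

Run:
```python
from h import *
f=cv2.imread('pics/t0.png')
cv2.imwrite('pics/c0.png',cv2.resize(f[125:265,225:375],None,fx=4,fy=4,interpolation=cv2.INTER_CUBIC))
```

```text
(no output)
```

View pics/c0.png

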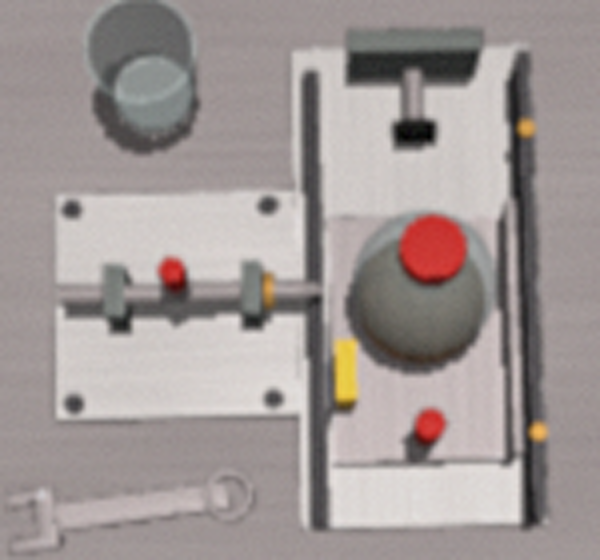

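The crop shows the grey carriage in the dock: yellow keeper at crop (345,373), handle top at (430,425), bolt knob at (172,272), spanner ending near (230,495). Next I'll work out the yaw.

Run:
```python
from h import *
g=lambda u,v,z: ray('top',225+(u-.5)/4,125+(v-.5)/4,z)
a,b=g(310,72,.026),g(319,525,.026); print('rail',a,b,np.arctan2(*(a-b)[[1,0]]))
a,b=g(60,293,.046),g(315,289,.046); print('bolt',a,b,np.arctan2(*(a-b)[[1,0]])-np.pi/2)
a,b=g(522,60,.053),g(540,522,.053); print('guide',a,b,np.arctan2(*(a-b)[[1,0]]))
print('plate',g(56,196,.008),g(56,419,.008), g(300,418,.008))
print('handle',g(431,425,.093),'knob',g(172,272,.102),'buf',g(414,145,.03),'keeper',g(346,373,.058))
```

```text
rail [0.7359 0.0489 0.026 ] [0.4596 0.0449 0.026 ] 0.014476437667535152
bolt [0.5954 0.1958 0.046 ] [0.5971 0.0464 0.046 ] 0.01161171695460772
guide [ 0.7337 -0.0774  0.053 ] [ 0.4584 -0.0825  0.053 ] 0.018654775381544253
plate [0.6639 0.2049 0.008 ] [0.5261 0.2032 0.008 ] [0.5259 0.0562 0.008 ]
handle [ 0.5098 -0.0181  0.093 ] knob [0.5952 0.1252 0.102 ] buf [ 0.6888 -0.0137  0.03  ] keeper [0.5451 0.0286 0.058 ]
```

Request:
{"fn": "step_arm", "kwargs": {
  "commands": [0, 0, 0, 0.105, 120, 0, 0, 0, 0.105, 120, 0, 0, 0, 0.105, 120, 0.0185, -0.0336, 0, 0, 120, 0.0185, -0.0336, 0, 0, 120, 0.0185, -0.0336, 0, 0, 120, 0.0185, -0.0336, 0, 0, 120, 0.0185, -0.0336, 0, 0, 120, 0.0185, -0.0336, 0, 0, 120, 0.0185, -0.0336, 0, 0, 120, 0.0185, -0.0336, 0, 0, 120, 0.0185, -0.0336, 0, 0, 120, 0.0185, -0.0336, 0, 0, 120, 0.0185, -0.0336, 0, 0, 120, 0.0185, -0.0336, 0, 0, 120, 0.0185, -0.0336, 0, 0, 120, 0.0185, -0.0336, 0, 0, 120, 0.0185, -0.0336, 0, 0, 120, 0.0185, -0.0336, 0, 0, 120, 0.0185, -0.0336, 0, 0, 120],
  "grip_force": 30
}}

```text
time_s: 2.47
eef_pos: [0.5091, -0.0141, 0.2317]
ee_rot: [0.0, 1.0, 0.007, 0.001]
wrist_force: [0.7, -1.3, 0.3]
finger_gap: 0.528
grasp_force: 0.0
```

Run:
```python
from h import *
s=arm.state();print(s['eef_pos'],s['ee_rot'],s['finger_gap'],s['wrist_force'],s['time_s'])
snap('wrist','w0'); print(arm.camera_model('wrist')['extrinsics']); find('wrist',['handle','keeper','carriage','bolt_knob','bolt_tip','dock'])
```

```text
[ 0.5091 -0.0141  0.2317] [0.0002 1.     0.007  0.0005] 0.5282624536499948 [ 0.6805 -1.3362  0.2781] 2.4667
[[ 0.0176 -0.9609 -0.2763  0.5812]
 [-0.9998 -0.0186  0.0012 -0.008 ]
 [-0.0063  0.2762 -0.9611  0.3757]
 [ 0.      0.      0.      1.    ]]
wrist handle 0.63 [0.368  0.1984 0.0838] [ 96. 361.]
wrist keeper 0.96 [0.5456 0.038  0.0417] [265. 169.]
wrist keeper 0.72 [0.3877 0.1408 0.0339] [173. 317.]
wrist carriage 0.84 [ 0.3323  0.1496 -0.0005] [180. 343.]
wrist carriage 0.83 [ 0.5701 -0.0127  0.0078] [319. 140.]
wrist bolt_knob 0.89 [0.5981 0.1271 0.0987] [124. 100.]
wrist bolt_tip 0.8 [0.5949 0.0441 0.0403] [252. 111.]
```

View pics/w0.png

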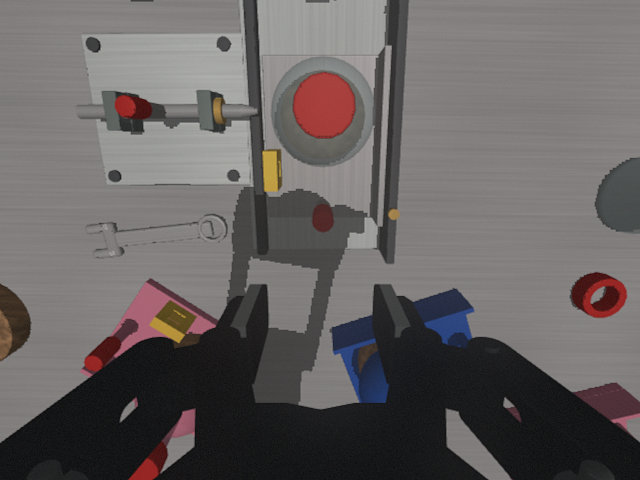

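The wrist picture shows the handle's top at (322,212), in the gripper's shadow between the fingers' line. The keeper top is at (272,170), the bolt's collar at (219,111) and its knob at (126,105).

Run:
```python
from h import *
r=lambda *a: ray('wrist',*a)
print('handle',r(323,211,.093),'keeper top outer',r(263,150,.058),r(264,191,.058))
print('bolt axis top',r(85,105,.046),r(225,105.5,.046),'knob',r(124,104,.102))
print('tip',r(257,111,.040))
print('guide in',r(394,0,.053),r(386,262,.053),'deck rear',r(255,247,.02))
print('rail in',r(257,0,.026),r(269,253,.026))
```

```text
handle [ 0.5167 -0.0194  0.093 ] keeper top outer [0.5621 0.0327 0.058 ] [0.5266 0.033  0.058 ]
bolt axis top [0.5975 0.1872 0.046 ] [0.5986 0.0662 0.046 ] knob [0.5952 0.1244 0.102 ]
tip [0.5947 0.0397 0.04  ]
guide in [ 0.6777 -0.0731  0.053 ] [ 0.4589 -0.0808  0.053 ] deck rear [0.4616 0.0501 0.02  ]
rail in [0.6847 0.0387 0.026 ] [0.4573 0.0349 0.026 ]
```

Request:
{"fn": "step_arm", "kwargs": {
  "commands": [-0.002, 0.004, 0.03, 0, 120, 0, 0, 0.036, 0, 120, 0, 0, 0.036, 0, 120, 0, 0, 0.035, 0, 120, 0, 0, 0.025, 0, 120, 0, 0, 0.01, 0, 120, 0, 0, 0, 0, 120, 0, 0, 0, 0, 120]
}}

```text
time_s: 3.48
eef_pos: [0.5067, -0.021, 0.0598]
ee_rot: [0.0, 1.0, 0.006, 0.0]
wrist_force: [-1.0, -0.3, 1.4]
finger_gap: 0.528
grasp_force: 0.0
```

Run:
```python
from h import *
snap('wrist','w1');snap('scene','s1')
f=cv2.imread('pics/w1.png');g=cv2.imread('pics/s1.png')[190:330,220:400]
cv2.imwrite('pics/c1.png',np.hstack([cv2.resize(f,(400,300)),cv2.resize(g,(386,300))]))
```

```text
(no output)
```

View pics/c1.png

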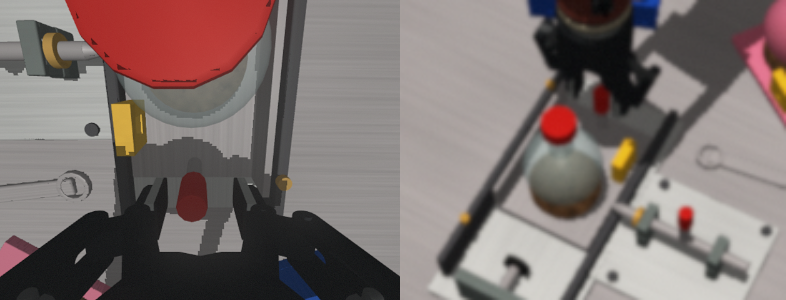

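The handle, at left picture (191,195), sits between the fingers, about 2 mm to +y of their centre. Closing on it.

Request:
{"fn": "step_arm", "kwargs": {
  "commands": [0, -0.002, 0, 0, 150, 0, 0, 0, 0, 180, 0, 0, 0, 0, 210, 0, 0, 0, 0, 230, 0, 0, 0, 0, 230, 0, 0, 0, 0, 230],
  "grip_force": 25
}}

```text
time_s: 4.08
eef_pos: [0.5077, -0.0178, 0.061]
ee_rot: [-0.0, 1.0, 0.007, 0.001]
wrist_force: [-1.3, 1.9, 5.6]
finger_gap: 0.199
grasp_force: 24.6
```

Request:
{"fn": "step_arm", "kwargs": {
  "commands": [0, 0, -0.001, 0, 230, 0.006, 0, 0, 0, 230, 0.006, 0, 0, 0, 230, 0.006, 0, 0, 0, 230, 0.006, 0, 0, 0, 230, 0.006, 0, 0, 0, 230, 0.005, 0, 0, 0, 230, 0.002, 0, 0, 0, 230, 0, 0, 0, 0, 230, 0, 0, 0, 0, 230]
}}

```text
time_s: 4.92
eef_pos: [0.5416, -0.0176, 0.061]
ee_rot: [0.0, 1.0, 0.007, -0.003]
wrist_force: [-6.0, -0.5, 10.2]
finger_gap: 0.201
grasp_force: 25.7
```

Request:
{"fn": "step_arm", "kwargs": {
  "commands": [0, 0, -0.001, 0, 230, 0.002, 0, 0, 0, 230, 0.002, 0, 0, 0, 230, 0.002, 0, 0, 0, 230, 0, 0, 0, 0, 230]
}}

```text
time_s: 5.33
eef_pos: [0.5476, -0.0174, 0.061]
ee_rot: [-0.0, 1.0, 0.007, -0.002]
wrist_force: [-4.8, -0.4, 5.6]
finger_gap: 0.199
grasp_force: 25.3
```

Request:
{"fn": "step_arm", "kwargs": {
  "commands": [0.001, 0, 0, 0, 230, 0.001, 0, 0, 0, 230, 0.001, 0, 0, 0, 230, 0.001, 0, 0, 0, 230, 0, 0, 0, 0, 230]
}}

```text
time_s: 5.75
eef_pos: [0.5512, -0.0173, 0.061]
ee_rot: [-0.0, 1.0, 0.007, -0.003]
wrist_force: [-7.5, 0.9, 5.8]
finger_gap: 0.198
grasp_force: 25.4
```

Run:
```python
from h import *
f=snap('wrist','w2');g=snap('scene','s2')[220:360,200:380]; t=snap('top','t2')[125:265,255:375]
cv2.imwrite('pics/c2.png',np.hstack([cv2.resize(t,(343,400),interpolation=2),cv2.resize(g,(450,400),interpolation=2)]))
find('wrist',['keeper','bolt_tip']);find('scene',['keeper','bolt_tip'])
```

```text
wrist keeper 0.68 [0.5865 0.0375 0.0414] [203. 208.]
wrist keeper 0.55 [ 0.4695  0.1555 -0.0016] [ 61. 363.]
wrist bolt_tip 0.89 [0.597  0.0438 0.0401] [188. 184.]
scene keeper 0.95 [ 0.2961 -0.1582  0.033 ] [306. 158.]
scene keeper 0.64 [ 0.1707 -0.3641  0.0297] [263.  98.]
scene keeper 0.61 [0.5911 0.0302 0.0349] [314. 280.]
scene bolt_tip 0.92 [0.6001 0.0485 0.0401] [319. 286.]
```

View pics/c2.png

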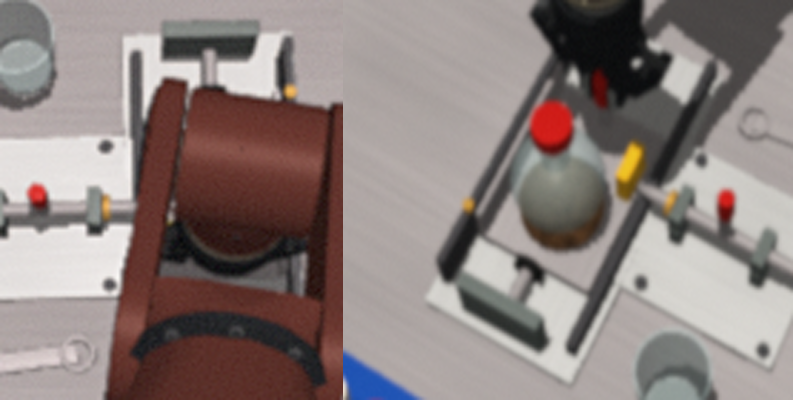

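The scene crop shows the deck's rear edge almost at the buffer disc (530,268), and the keeper still a few mm short of the bolt. I'll creep forward.

Request:
{"fn": "step_arm", "kwargs": {
  "commands": [0.001, 0, 0, 0, 230, 0, 0, 0, 0, 230]
}}

```text
time_s: 6.27
eef_pos: [0.5521, -0.0173, 0.061]
ee_rot: [-0.0, 1.0, 0.007, -0.003]
wrist_force: [-7.7, -1.5, 6.2]
finger_gap: 0.2
grasp_force: 25.4
```

Request:
{"fn": "step_arm", "kwargs": {
  "commands": [0.001, 0, 0, 0, 230, 0, 0, 0, 0, 230]
}}

```text
time_s: 6.43
eef_pos: [0.5531, -0.0173, 0.061]
ee_rot: [-0.0, 1.0, 0.007, -0.003]
wrist_force: [-6.9, -0.4, 6.6]
finger_gap: 0.202
grasp_force: 25.4
```

Request:
{"fn": "step_arm", "kwargs": {
  "commands": [0.001, 0, 0, 0, 230, 0, 0, 0, 0, 230]
}}

```text
time_s: 6.6
eef_pos: [0.5541, -0.0173, 0.0611]
ee_rot: [-0.0, 1.0, 0.007, -0.003]
wrist_force: [-6.5, 0.4, 6.7]
finger_gap: 0.204
grasp_force: 25.4
```

Nothing but friction so far (about 7 N, with noise). Continue.

Request:
{"fn": "step_arm", "kwargs": {
  "commands": [0.001, 0, 0, 0, 230, 0, 0, 0, 0, 230]
}}

```text
time_s: 6.77
eef_pos: [0.5551, -0.0173, 0.061]
ee_rot: [-0.0, 1.0, 0.007, -0.003]
wrist_force: [-6.3, 0.2, 6.8]
finger_gap: 0.202
grasp_force: 25.4
```

Request:
{"fn": "step_arm", "kwargs": {
  "commands": [0.001, 0, 0, 0, 230, 0, 0, 0, 0, 230]
}}

```text
time_s: 6.93
eef_pos: [0.5556, -0.0173, 0.061]
ee_rot: [-0.0, 1.0, 0.007, -0.004]
wrist_force: [-8.4, 0.1, 7.4]
finger_gap: 0.205
grasp_force: 25.5
```

Request:
{"fn": "step_arm", "kwargs": {
  "commands": [0.001, 0, 0, 0, 230, 0, 0, 0, 0, 230]
}}

```text
time_s: 7.1
eef_pos: [0.5559, -0.0172, 0.061]
ee_rot: [-0.0, 1.0, 0.007, -0.005]
wrist_force: [-9.1, 0.0, 8.4]
finger_gap: 0.203
grasp_force: 25.7
```

Contact with the buffer is felt at about x = 0.555. Release now.

Request:
{"fn": "step_arm", "kwargs": {
  "commands": [0, 0, -0.001, 0, 230, 0, 0, 0, 0, 205, 0, 0, 0, 0, 190, 0, 0, 0, 0, 160, 0, 0, 0, 0, 130, 0, 0, 0, 0, 110, 0, 0, 0, 0, 110, 0, 0, -0.02, 0, 110, 0, 0, -0.04, 0, 110, 0, 0, -0.04, 0, 110, 0, 0, -0.03, 0, 110]
}}

```text
time_s: 8.02
eef_pos: [0.5606, -0.0175, 0.1955]
ee_rot: [0.0, 1.0, 0.007, 0.002]
wrist_force: [1.2, -0.0, 0.3]
finger_gap: 0.568
grasp_force: 0.0
```

Run:
```python
from h import *
f=snap('wrist','w3'); print(arm.state()['eef_pos'])
find('wrist',['keeper','bolt_tip','bolt_knob','handle'])
g=f[60:260,60:340]; cv2.imwrite('pics/c3.png',cv2.resize(g,(800,571),interpolation=2))
```

```text
[ 0.5649 -0.018   0.2027]
wrist keeper 0.76 [0.5939 0.035  0.0396] [258. 184.]
wrist keeper 0.71 [ 0.2933 -0.1599  0.0332] [446. 461.]
wrist bolt_tip 0.7 [0.5959 0.0437 0.0392] [247. 178.]
wrist bolt_knob 0.65 [0.595  0.132  0.0967] [ 98. 184.]
wrist handle 0.84 [ 0.5613 -0.0165  0.0906] [319. 231.]
wrist handle 0.71 [ 0.3543 -0.1712  0.0841] [490. 455.]
```

View pics/c3.png

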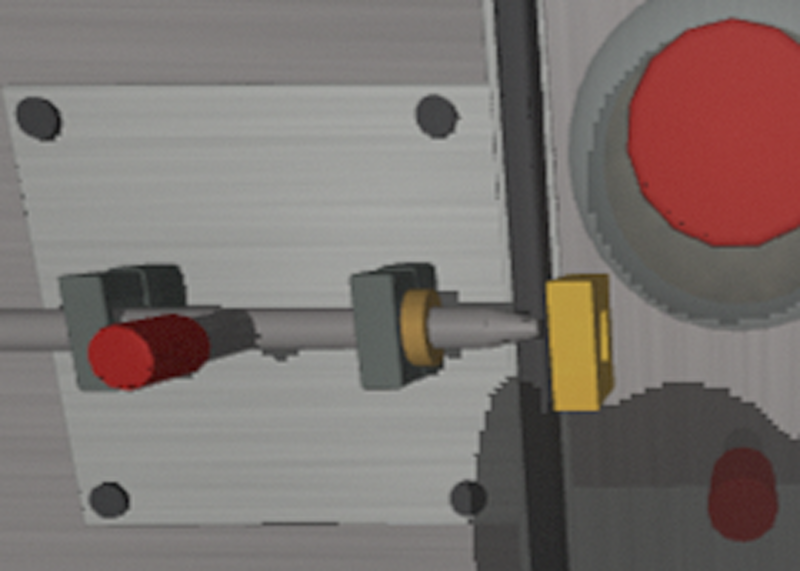

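The picture shows the bolt tip at crop (540,327) pointing into the keeper, whose top runs from (578,275) to (578,410).

Run:
```python
from h import *
g=lambda u,v,z: ray('wrist',60+u/2.857,60+v/2.857,z)
print('keeper',g(575,276,.058),g(575,410,.058),'outer',g(549,345,.058))
print('tip',g(538,327,.040),'bolt top edge lines',g(380,307,.04),g(380,350,.04),g(20,308,.04),g(20,351,.04))
print('knob',g(122,356,.102))
s=arm.state();print(s['eef_pos'],s['wrist_force'],s['time_s'])
```

```text
keeper [0.6102 0.028  0.058 ] [0.5741 0.0292 0.058 ] outer [0.5918 0.0357 0.058 ]
tip [0.5945 0.042  0.04  ] bolt top edge lines [0.5996 0.0868 0.04  ] [0.5873 0.0879 0.04  ] [0.5979 0.1895 0.04  ] [0.5856 0.1918 0.04  ]
knob [0.5939 0.125  0.102 ]
[ 0.5591 -0.0173  0.1919] [-0.5413  0.2962 -1.0405] 8.2667
```

Request:
{"fn": "step_arm", "kwargs": {
  "commands": [0, -0.03, 0, 0, 110, 0.0075, -0.035, 0, 0, 110, 0.015, -0.035, 0, 0, 110, 0.015, -0.035, 0, 0, 110, 0, -0.01, 0, 0, 110, 0, 0, 0, 0, 110, 0, 0, 0, 0, 110, 0, 0, 0, 0, 110]
}}

```text
time_s: 8.93
eef_pos: [0.5937, 0.127, 0.1906]
ee_rot: [0.001, 1.0, 0.007, -0.002]
wrist_force: [0.2, -0.4, 0.5]
finger_gap: 0.568
grasp_force: 0.0
```

Run:
```python
from h import *
f=snap('wrist','w4'); s=arm.state(); print(s['eef_pos'],s['ee_rot'],s['wrist_force'])
find('wrist',['bolt_knob']); print(px('wrist',[.5945,.1265,.102]))
cv2.imwrite('pics/c4.png',cv2.resize(f[100:400,120:520],(600,450),interpolation=2))
```

```text
[0.594  0.1267 0.1911] [ 0.0004  1.      0.0062 -0.0012] [-0.241   0.1048 -0.3429]
wrist bolt_knob 0.85 [0.5942 0.1315 0.0991] [313. 237.]
[320. 238.]
```

View pics/c4.png

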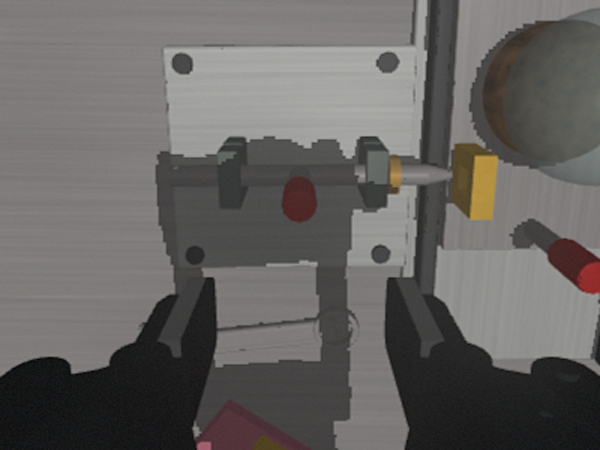

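The knob's top is at crop (299,210), centred between the fingers. Descend and grip.

Request:
{"fn": "step_arm", "kwargs": {
  "commands": [0, 0, 0.035, 0, 110, 0, 0, 0.038, 0, 110, 0, 0, 0.03, 0, 110, 0, 0, 0.018, 0, 110, 0, 0, 0, 0, 110, 0, 0, 0, 0, 150, 0, 0, 0, 0, 190, 0, 0, 0, 0, 230, 0, 0, 0, 0, 230, 0, 0, 0, 0, 230, 0, 0, 0, 0, 230],
  "grip_force": 50
}}

```text
time_s: 9.95
eef_pos: [0.597, 0.1277, 0.074]
ee_rot: [0.0, 1.0, 0.007, 0.002]
wrist_force: [-0.5, -3.4, 6.6]
finger_gap: 0.17
grasp_force: 49.4
```

Request:
{"fn": "step_arm", "kwargs": {
  "commands": [0, 0.002, -0.001, 0, 230, 0, 0.002, -0.001, 0, 230, 0, 0.002, 0, 0, 230, 0, 0, 0, 0, 230]
}}

```text
time_s: 10.28
eef_pos: [0.5971, 0.1227, 0.0741]
ee_rot: [-0.001, 1.0, 0.007, 0.003]
wrist_force: [5.0, 1.9, -1.5]
finger_gap: 0.169
grasp_force: 49.2
```

Request:
{"fn": "step_arm", "kwargs": {
  "commands": [0.002, 0.002, 0, 0, 230, 0, 0.003, 0, 0, 230, 0, 0.003, 0, 0, 230, 0, 0.002, 0, 0, 230, 0, 0, 0, 0, 230]
}}

```text
time_s: 10.7
eef_pos: [0.5973, 0.1123, 0.074]
ee_rot: [-0.001, 1.0, 0.007, 0.0]
wrist_force: [-0.8, 2.7, 5.4]
finger_gap: 0.172
grasp_force: 49.9
```

Request:
{"fn": "step_arm", "kwargs": {
  "commands": [0, 0.002, 0, 0, 230, 0, 0.002, 0, 0, 230, 0, 0.001, 0, 0, 230, 0, 0, 0, 0, 230]
}}

```text
time_s: 11.03
eef_pos: [0.5973, 0.1085, 0.074]
ee_rot: [-0.001, 1.0, 0.007, 0.0]
wrist_force: [-0.4, 5.9, 4.9]
finger_gap: 0.169
grasp_force: 49.9
```

Request:
{"fn": "step_arm", "kwargs": {
  "commands": [0, 0.002, 0, 0, 230, 0, 0.002, 0, 0, 230, 0, 0.001, 0, 0, 230, 0, 0, 0, 0, 230]
}}

```text
time_s: 11.37
eef_pos: [0.5974, 0.104, 0.0741]
ee_rot: [-0.002, 1.0, 0.007, 0.0]
wrist_force: [0.4, 5.4, 4.8]
finger_gap: 0.165
grasp_force: 50.0
```

Request:
{"fn": "step_arm", "kwargs": {
  "commands": [0, 0.002, 0, 0, 230, 0, 0.002, 0, 0, 230, 0, 0.001, 0, 0, 230, 0, 0, 0, 0, 230]
}}

```text
time_s: 11.7
eef_pos: [0.5975, 0.0983, 0.074]
ee_rot: [-0.001, 1.0, 0.007, 0.0]
wrist_force: [-1.2, 5.2, 5.0]
finger_gap: 0.167
grasp_force: 50.0
```

Request:
{"fn": "step_arm", "kwargs": {
  "commands": [0, 0.002, 0, 0, 230, 0, 0.002, 0, 0, 230, 0, 0, 0, 0, 230]
}}

```text
time_s: 11.95
eef_pos: [0.5976, 0.0941, 0.074]
ee_rot: [-0.001, 1.0, 0.007, 0.0]
wrist_force: [-1.4, 4.2, 4.7]
finger_gap: 0.169
grasp_force: 50.0
```

Request:
{"fn": "step_arm", "kwargs": {
  "commands": [0, 0.002, 0, 0, 230, 0, 0.001, 0, 0, 230, 0, 0, 0, 0, 230]
}}

```text
time_s: 12.2
eef_pos: [0.5976, 0.0914, 0.074]
ee_rot: [-0.001, 1.0, 0.007, 0.0]
wrist_force: [-0.6, 5.2, 4.6]
finger_gap: 0.17
grasp_force: 50.0
```

Request:
{"fn": "step_arm", "kwargs": {
  "commands": [0, 0.001, 0, 0, 230, 0, 0.001, 0, 0, 230, 0, 0, 0, 0, 230]
}}

```text
time_s: 12.45
eef_pos: [0.5977, 0.0895, 0.074]
ee_rot: [-0.001, 1.0, 0.007, 0.0]
wrist_force: [-0.3, 5.4, 5.8]
finger_gap: 0.167
grasp_force: 50.0
```

Request:
{"fn": "step_arm", "kwargs": {
  "commands": [0, 0.001, 0, 0, 230, 0, 0.001, 0, 0, 230, 0, 0, 0, 0, 230]
}}

```text
time_s: 12.7
eef_pos: [0.5977, 0.0876, 0.074]
ee_rot: [-0.001, 1.0, 0.007, 0.0]
wrist_force: [-0.1, 4.6, 4.9]
finger_gap: 0.173
grasp_force: 50.0
```

Request:
{"fn": "step_arm", "kwargs": {
  "commands": [0, 0.001, 0, 0, 230, 0, 0.001, 0, 0, 230, 0, 0, 0, 0, 230]
}}

```text
time_s: 12.95
eef_pos: [0.5977, 0.0872, 0.074]
ee_rot: [-0.003, 1.0, 0.006, 0.0]
wrist_force: [-0.5, 10.8, 4.9]
finger_gap: 0.169
grasp_force: 50.2
```

Request:
{"fn": "step_arm", "kwargs": {
  "commands": [0, 0.001, 0, 0, 230, 0, 0.001, 0, 0, 230, 0, 0, 0, 0, 230]
}}

```text
time_s: 13.2
eef_pos: [0.5977, 0.0871, 0.0741]
ee_rot: [-0.005, 1.0, 0.006, 0.001]
wrist_force: [0.8, 16.1, 4.1]
finger_gap: 0.17
grasp_force: 50.5
```

Request:
{"fn": "step_arm", "kwargs": {
  "commands": [0, 0.001, 0, 0, 230, 0, 0, 0, 0, 230]
}}

```text
time_s: 13.37
eef_pos: [0.5977, 0.0871, 0.0741]
ee_rot: [-0.005, 1.0, 0.006, 0.001]
wrist_force: [-0.5, 18.2, 5.1]
finger_gap: 0.164
grasp_force: 50.7
```

Hard stop felt. Now press to about 21 N and hold.

Request:
{"fn": "step_arm", "kwargs": {
  "commands": [0, 0.0012, 0, 0, 230, 0, 0, 0, 0, 230, 0, 0, 0, 0, 230]
}}

```text
time_s: 13.62
eef_pos: [0.5978, 0.0871, 0.0741]
ee_rot: [-0.006, 1.0, 0.006, 0.001]
wrist_force: [-0.1, 20.9, 4.1]
finger_gap: 0.172
grasp_force: 51.0
```

Request:
{"fn": "step_arm", "kwargs": {
  "commands": [0, 0.0003, 0, 0, 230, 0, 0, 0, 0, 230, 0, 0, 0, 0, 230, 0, 0, 0, 0, 230, 0, 0, 0, 0, 230, 0, 0, 0, 0, 230, 0, 0, 0, 0, 230, 0, 0, 0, 0, 230]
}}

```text
time_s: 14.28
eef_pos: [0.5977, 0.0871, 0.0741]
ee_rot: [-0.006, 1.0, 0.006, 0.001]
wrist_force: [1.1, 20.9, 4.6]
finger_gap: 0.166
grasp_force: 51.0
```

Request:
{"fn": "step_arm", "kwargs": {
  "commands": [0, -0.002, 0, 0, 230, 0, -0.002, 0, 0, 230, 0, -0.001, 0, 0, 230, 0, 0, 0, 0, 230]
}}

```text
time_s: 14.62
eef_pos: [0.5977, 0.0872, 0.074]
ee_rot: [-0.002, 1.0, 0.007, 0.0]
wrist_force: [0.5, 8.3, 5.0]
finger_gap: 0.163
grasp_force: 50.2
```

Request:
{"fn": "step_arm", "kwargs": {
  "commands": [0, -0.002, 0, 0, 230, 0, 0, 0, 0, 230, 0, 0, 0, 0, 205, 0, 0, 0, 0, 185, 0, 0, 0, 0, 150, 0, 0, 0, 0, 120, 0, 0, 0, 0, 110, 0, 0, -0.02, 0, 110, 0, 0, -0.04, 0, 110, 0, 0, -0.04, 0, 110, 0, 0, -0.02, 0, 110, 0, 0, 0, 0, 110, 0, 0, 0, 0, 110]
}}

```text
time_s: 15.7
eef_pos: [0.5987, 0.0865, 0.1954]
ee_rot: [0.0, 1.0, 0.007, 0.002]
wrist_force: [-0.2, 0.1, -1.3]
finger_gap: 0.569
grasp_force: 0.0
```

Run:
```python
from h import *
f=snap('wrist','w5'); s=arm.state(); print(s['eef_pos'],s['wrist_force'],s['time_s'],s['finger_gap'])
cv2.imwrite('pics/c5.png',cv2.resize(f[60:360,100:500],(800,600),interpolation=2))
```

```text
[0.5972 0.0864 0.193 ] [ 0.0503  0.1895 -0.6013] 15.75 0.5651061209332949
```

View pics/c5.png

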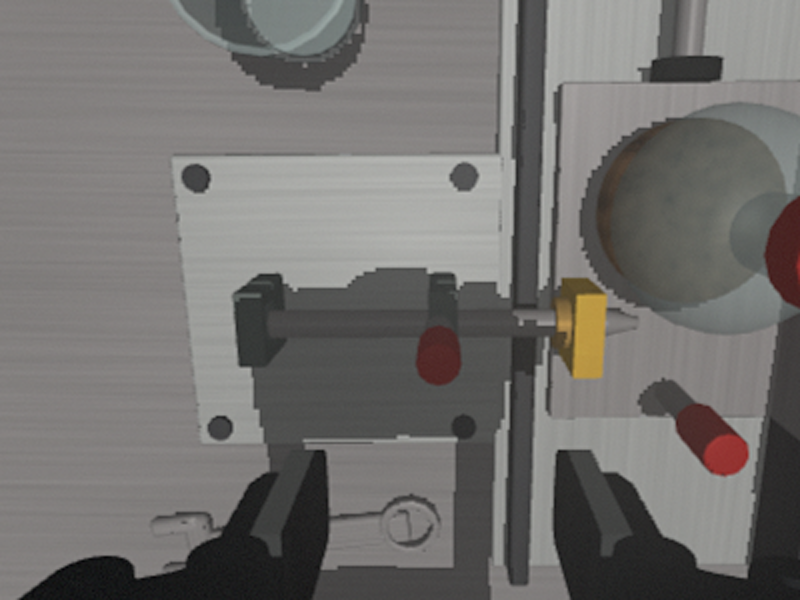

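The bolt passes through the keeper with its nose at (630,322), the collar bears on the keeper at (563,320), and the deck is on the buffer at (687,75). The gripper is clear of everything.

```bash
python3 -c "
from station import arm
print(arm.hand_in())"
```

```text
the job is handed in; nothing more can be done
None
```

The job is done and handed in: the carriage bears on the buffer, and the bolt is through the keeper with its collar home, pressed at about 21 N for over half a second. Everything was let go by about 16 s of the 72 s allowed.

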